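# Hold a specimen block in the lamp's beam by its frosted edges

## Task

The lamp is on so that the fern can be sketched from its shadow on the easel's sheet: draw the tall clear specimen block (the one with the fern) up out of the wooden rack, with the fingers on its two narrow frosted side edges only, never on the polished clear faces. Hold it upright in the lamp's light path, about midway between the lamp's mouth and the sheet, the middle of the block centred in the beam and a clear face square to the lamp, and finish while still holding it there, steady, right way up. Leave the two short blocks, the apple and the eraser where they are and do not bump the lamp or the easel.

Things in the scene. Friction and masses are not known exactly. Their poses are not given: they have to be found in the camera images.
- specimen_center (a point): Centre of the tall clear acrylic block with a fern inside (the only tall one): 110 mm tall, 18 thick, 36 wide, about 85 g, upright in a rack slot, lowest 36 mm inside. Point 55 mm above its foot. z: up; x: through its thickness, normal to the two big polished clear faces; y: across its width, normal to the two narrow frosted side edges (36 mm apart, 17 wide). Same after a half turn about z.
- specimen_window: The clear part of the tall block: all but its two 2 mm thick frosted side edges. Its big polished faces look along the block's +x and -x. Fingers must not touch it. Origin at the centre of the block's foot, axes as the block.
- rack: Fixed beech rack, 150 x 66 mm, 46 mm high; origin at the centre of its underside. Three slots in a row along its x at -46, 0, +46 mm, each 21 mm (x) by 39 mm (y), 36 mm deep, floor 10 mm above the table; a block stands in each with 1.5 mm play all round, its thickness along the rack's x, its width along y. Which block is in which slot varies.
- short_a_center (a point): Short specimen block with a round seed head inside, 78 mm tall, 18 x 36 mm, standing in a rack slot like the tall one; point at its centre, axes as the tall block. To be left alone.
- short_b_center (a point): Short specimen block with an acorn inside, 70 mm tall, 18 x 36 mm, standing in a rack slot; point at its centre, axes as the tall block. To be left alone.
- lamp_mouth (a point): Centre of the open mouth (100 mm across) of the lit black desk lamp's head, 130 mm above the table; lamp fixed. Its x is level and points the way the light shines: the light path is the straight line from here along x to the sheet's middle. y: level, across the beam; z: up. The C-shaped foot (150 mm across) is centred 100 mm behind the mouth, the stem (245 mm tall) 175 mm behind. Do not bump it.
- sheet_center (a point): Middle of the white sheet (148 x 210 mm) clipped to the small fixed table easel, 130 mm above the table, where the lamp's light falls, 480 to 520 mm from the lamp's mouth. x points away from the lamp, z up. The easel's board is 200 mm wide, leans back 6 degrees, its top edge 255 mm above the table, its struts are behind it. Do not bump it.
- apple_center (a point): A yellow-green apple 74 mm across and 67 mm high (stalk to 77 mm) standing on the table; point at its middle, 34 mm up. To be left alone.
- eraser_center (a point): A small white eraser in a blue sleeve, 44 x 22 x 13 mm, lying on the table; point at its middle. To be left alone.
Things that resemble listed ones, but are neither listed nor needed, are in the scene too. Several things have the shape of the rack; the one meant has the colours described above.

How it is judged:
On the way:
1. the tall block is drawn up clear of the rack, carried by the fingers (z of specimen_center in the frame of rack above 0.105 m and contact force between the fingers and specimen above 0.5 N and contact force between specimen and rack below 0.05 N), for 0.2 s.
At the end, for the whole second after the job is handed in: Fingers carry the tall block by its frosted edges alone; its centre is within 15 mm of the beam's axis sideways and in height, 170 to 330 mm from the lamp's mouth; upright within 7 degrees, clear faces square to the beam within 10, at rest; bystanders within 20 mm of their starts (x of specimen_center in the frame of lamp_mouth between 0.17 and 0.33 m and y of specimen_center in the frame of lamp_mouth between -0.015 and 0.015 m and z of specimen_center in the frame of lamp_mouth between -0.015 and 0.015 m and angle between the x axis of specimen_center and the x axis of lamp_mouth, either way round below 0.17 rad and angle between specimen_center's own z axis and vertical below 0.12 rad and contact force between the fingers and specimen above 1 N and contact force between the fingers and specimen_window below 0.3 N and contact force between specimen and rack below 0.05 N and linear speed of specimen below 0.02 m/s and distance of each of short_a_center, short_b_center, apple_center, eraser_center from where it was at the start of the episode below 0.02 m); the arm keeps its last pose, push and grip.
It fails at once if a finger presses on the clear faces of the tall block (contact force between the fingers and specimen_window above 0.5 N).
It fails at once if the lamp or the easel is bumped (contact force between anything else and lamp above 2 N or contact force between anything else and easel above 2 N).
It fails at once if a short block, the apple or the eraser is shifted (distance of any of short_a_center, short_b_center, apple_center, eraser_center from where it was at the start of the episode above 0.02 m).
It also fails if it takes over 35 s, if anything falls off the work surface, if the arm or the gripper's body presses on something with over 40 N, if the wrist force passes 120 N, or if a joint passes its speed limit or range.

## Robot

A 6-joint arm with a two-finger parallel gripper is mounted at the origin on the work surface. World frame = base frame: x ahead of the robot, y to its left, z up, the work surface at z = 0. Lengths are in m, angles in rad, forces in N, time in s.
With the tool pointing down it reaches from about 0.35 to 0.775 m from the base axis. Payload 5.5 kg.
Tool frame: the origin (TCP) lies at the very end of the fingers, on their centre line; the grasp point (between the pads) lies 19 mm behind it; z points along the fingers, y is the line along which they close (so a half turn about z gives the same grasp; the last joint's range is limited). The gripper opens to 85 mm and grips with 20 to 120 N. Pads are 22 mm wide; open, the fingers measure 114 mm over their backs; the gripper's body (76 mm by 85 mm) begins 54 mm behind the grasp point. The pads swing forward as they close: fully open they stand 13 mm farther back than shut.
Start: joints at [1.127, 0.313, 0.046, 1.304, 0, 1.431], TCP at [0.172, 0.549, 0.231] pointing down, gripper open.
Joint ranges: [-2.76, 2.76], [-0.86, 1.69], [-1.03, 1.26], [-2.2, 2.34], [-1.47, 1.5], [-3.14, 3.14]. Speed limits (rad/s): [2.57, 2.57, 3.14, 3.14, 3.14, 3.14].

## Interface

Orientations are given as a unit quaternion [w, x, y, z].
In Python, from workcell import get_state, read_camera, calibration, hand_in gives the robot as it stands.
- The arm moves only by the tool drive_tool, never from a script. Its argument "deltas" is a list that holds one entry, the list of rows, each a list of 7 numbers: the closure in counts, from 0 (fully open) to 255 (shut), then the shift along the tool's x, y, z in m, then the turn, a rotation vector about the tool's x, y, z in degrees. A call has 1 to 12 rows; each row is the pose to reach, as a shift and turn from the pose commanded when the call began, along the tool's axes at that moment; what a row does not reach only later rows make up. A row lasts 1/8 s, in which the tool goes at most 62.5 mm and 10.7 degrees, less where a joint would pass 70% of its speed; a pose out of reach is approached as far as the arm can. A call with a gripper value outside its range is refused whole. The fingers move at their own pace and stop on an object; "newtons" is the grip in N (left out, the last holds). Time passes only in rows, so rows that repeat a pose let the fingers close. It gives the time, the measured TCP pose, the force, the opening and the grip force at its end, in the units of the state.
- get_state(): the state, without advancing time (a new reading comes with each control period).
- read_camera(name): name is "scene" or "top" or "wrist"; returns (picture, depth): 420x560x3 uint8, red, green, blue; 420x560 float32, m along the optical axis (not along the pixel's ray), 0 where there is no reading.
- calibration(name): a dict with "mtx" (3x3 intrinsics, pixels), "k1" (the pictures are not rectified: a ray, as slopes to the right and down, at radius r is drawn at 1 + k1 r^2 times it, then the intrinsics apply), "world_from_camera" (4x4, takes a point from camera to world coordinates). Camera axes: x right, y up, looking along -z (the intrinsics and any distortion apply to the point x, -y, -z); pixel columns grow to the right and rows downward; lengths in m; the calibration is good to about 2 mm. A picture is of the moment at which its call begins: read the wrist's pose just before it. calibration takes no time and is no camera call; for the wrist camera it gives the pose at the moment of the call.
- hand_in(): hands the job in; it is judged then, once.
The state is a dict: "clock": time; "joint_pos": joint angles; "qvel": joint speeds; "tau": joint torques, N m; "tcp_pos": TCP position; "orientation": TCP orientation; "wrist_force": force on the tool from outside, world axes, zero at the start; "ft_torque": the same for the moment, N m; "finger_gap": finger opening in m; "grip_force": force on a finger pad.
Only numpy, scipy, OpenCV 4.12 (cv2) and the standard library are available. Lean on these libraries where they do the work, as an engineer would, in place of code of your own. Each camera call takes 0.05 s, during which the arm holds its last target. There are 200 camera calls.

## Working session

There is one attempt and no reset: what is moved stays moved. The work goes in short steps, Python scripts to look and compute and a tool call to move; the robot and the scene stay as the last step left them, time stands still between calls to the robot, and variables do not carry over. Pictures are saved under pics/ and viewed, at most 10 in all, crops included, and the job is handed in when it is done.

Besides the shell and the picture viewer there is one more tool, called after "Request:" by a JSON object that holds its "method" and its "body". drive_tool: Moves the arm, as the interface text tells. Its arguments: {"type":"object","properties":{"deltas":{"type":"array","items":{"type":"array","items":{"type":"array","items":{"type":"number"}}}},"newtons":{"type":"number"}},"required":["deltas"]}

```bash
mkdir -p pics
cat > h.py <<'E'
import numpy as np, cv2
from workcell import get_state, read_camera, calibration
def grab(n):
    c=calibration(n); p,d=read_camera(n); np.savez(f'{n}.npz',p=p,d=d,K=c['mtx'],k1=c['k1'],T=c['world_from_camera']); return load(n)
def load(n):
    z=np.load(f'{n}.npz'); return z['p'],z['d'],z['K'],float(z['k1']),z['T']
def rays(uv,K,k1,T):
    uv=np.asarray(uv,float).reshape(-1,2)
    q=np.c_[(uv[:,0]-K[0,2])/K[0,0],(uv[:,1]-K[1,2])/K[1,1]]
    s=q.copy()
    for _ in range(20): s=q/(1+k1*(s**2).sum(1,keepdims=True))
    d=np.c_[s[:,0],-s[:,1],-np.ones(len(s))]
    return T[:3,3],d@T[:3,:3].T
def onplane(uv,z,c):
    o,d=rays(uv,*c[2:]); return o+d*((z-o[2])/d[:,2])[:,None]
def cloud(c):
    p,d=c[:2]; v,u=np.mgrid[:d.shape[0],:d.shape[1]]
    o,r=rays(np.c_[u.ravel(),v.ravel()],*c[2:]); return (o+r*d.ravel()[:,None]).reshape(*d.shape,3)
def save(n,p): cv2.imwrite(f'pics/{n}.png',p[...,::-1])
E
python3 - <<'E'
from h import *
for n in('scene','top'):
    c=grab(n); save(n,c[0]); print(n,c[4].round(3).tolist(),c[2].round(1).tolist(),c[3])
print(get_state())
E
```

```text
scene [[0.198, -0.819, 0.539, 1.067], [0.98, 0.164, -0.112, -0.159], [0.004, 0.55, 0.835, 0.907], [0.0, 0.0, 0.0, 1.0]] [[397.3, 0.0, 282.7], [0.0, 397.3, 208.3], [0.0, 0.0, 1.0]] -0.0009159440477413719
top [[-0.026, 0.996, -0.086, 0.463], [-1.0, -0.024, 0.017, -0.044], [0.015, 0.086, 0.996, 1.208], [0.0, 0.0, 0.0, 1.0]] [[416.1, 0.0, 284.3], [0.0, 416.1, 208.0], [0.0, 0.0, 1.0]] 0.014446442194586956
{'clock': 0.1, 'joint_pos': array([1.12736562e+00, 3.13952412e-01, 4.51033320e-02, 1.30357075e+00,
       2.53684582e-05, 1.43120259e+00]), 'qvel': array([-5.06718486e-06, -2.28961422e-03,  2.07142113e-03, -6.17263321e-04,
       -1.06152205e-03,  6.11638609e-04]), 'tau': array([ 2.43791714e-03, -4.81726527e+01,  2.99243867e+01,  1.26942561e-02,
       -1.14095881e-04,  1.43750918e-05]), 'tcp_pos': array([0.17184008, 0.54826521, 0.23048699]), 'orientation': array([-2.45447844e-04,  1.51334761e-01,  9.88482236e-01, -7.73860505e-04]), 'wrist_force': array([ 0.42356034, -0.04477382, -0.55120374]), 'ft_torque': array([-0.01747319,  0.03365351,  0.03640279]), 'grip_force': 0.0, 'finger_gap': 0.08540752447524481}
```

View pics/scene.png

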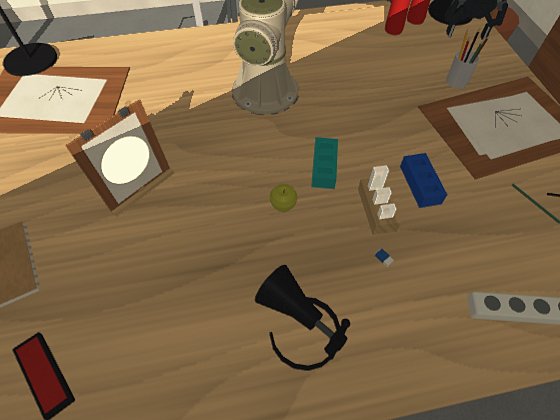

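View pics/top.png

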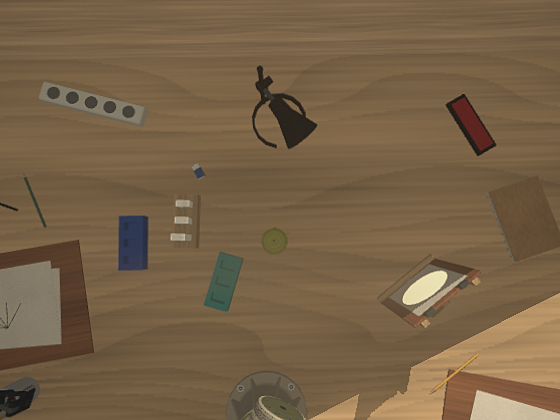

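The scene view shows the beech rack near (380,200) with three pale blocks, the lamp at (290,300) and the easel at (125,160). In the top view the rack is at (187,221), the lamp mouth at about (303,135) and the sheet at about (425,288). The tall block looks like the one nearest the robot, at (180,237) in the top view.

Run:
```python
from h import *
c=load('top');X=cloud(c);p=c[0].astype(int)
s=load('scene');Xs=cloud(s);ps=s[0].astype(int)
def rep(n,P):
    if len(P)>5: print(n,len(P),P.mean(0).round(4),P.min(0).round(3),P.max(0).round(3))
# white blocks
for nm,cc,XX,pp,box in(('top',c,X,p,(160,190,210,255)),('scene',s,Xs,ps,(355,160,405,240))):
    x0,y0,x1,y1=box
    m=np.zeros(pp.shape[:2],np.uint8); m[y0:y1,x0:x1]=(pp[y0:y1,x0:x1].min(2)>125)
    n,l,st,ce=cv2.connectedComponentsWithStats(m)
    for i in range(1,n):
        if st[i,4]>15:
            print(nm,ce[i].round(1),st[i]); rep(' depth',XX[l==i])
            print(' z hist',np.percentile(XX[l==i][:,2],[5,25,50,75,95]).round(3))
# rack region points above 40mm
for nm,XX,(x0,y0,x1,y1) in(('top',X,(165,185,210,255)),('scene',Xs,(350,155,405,240))):
    P=XX[y0:y1,x0:x1].reshape(-1,3); 
    Q=P[(P[:,2]>.041)&(P[:,2]<.05)]; rep(nm+' rack top',Q)
    if len(Q): print(cv2.minAreaRect((Q[:,:2]*1000).astype(np.float32)))
cv2.imwrite('pics/crop.png',np.hstack([cv2.resize(load('top')[0][185:260,155:215,::-1],(400,500),interpolation=2),cv2.resize(load('scene')[0][150:240,340:412,::-1],(400,500),interpolation=2)]))
# lamp
for nm,XX,pp,(x0,y0,x1,y1) in(('top',X,p,(240,60,325,155)),('scene',Xs,ps,(245,255,360,375))):
    P=XX[y0:y1,x0:x1].reshape(-1,3);C=pp[y0:y1,x0:x1].reshape(-1,3)
    Q=P[(C.max(1)<70)&(P[:,2]>.06)]; rep(nm+' lamp',Q)
    F=P[(C.max(1)<70)&(P[:,2]<.03)&(P[:,2]>.004)]; rep(nm+' foot',F)
    S=P[(P[:,2]>.225)&(C.max(1)<70)]; rep(nm+' stem',S)
    np.save(f'lamp_{nm}.npy',Q)
# sheet
for nm,XX,pp,(x0,y0,x1,y1) in(('top',X,p,(370,250,490,330)),('scene',Xs,ps,(60,95,180,215))):
    m=np.zeros(pp.shape[:2],np.uint8);m[y0:y1,x0:x1]=pp[y0:y1,x0:x1].min(2)>190
    n,l,st,ce=cv2.connectedComponentsWithStats(m);i=1+st[1:,4].argmax();P=XX[l==i];P=P[P[:,2]>0.02]
    rep(nm+' lit disc',P);u=np.linalg.svd(P-P.mean(0),full_matrices=0)[2][2];print('normal',u.round(3),np.degrees(np.arctan2(u[1],u[0])).round(2))
```

```text
top [181.9 202.9] [176 200  14   6  61]
 depth 61 [0.5807 0.2137 0.0809] [0.574 0.194 0.077] [0.589 0.23  0.085]
 z hist [0.078 0.079 0.081 0.083 0.084]
top [181.  219.5] [175 217  14   6  78]
 depth 78 [0.5343 0.2109 0.1034] [ 0.463 -0.044  0.083] [0.543 0.231 1.208]
 z hist [0.086 0.088 0.089 0.091 0.093]
top [177.6 236.5] [171 234  14   7  85]
 depth 85 [0.4888 0.2135 0.1325] [ 0.463 -0.044  0.01 ] [0.496 0.234 1.208]
 z hist [0.117 0.119 0.121 0.123 0.125]
scene [380.2 184.4] [369 165  22  40 523]
 depth 523 [0.5152 0.2124 0.0872] [ 0.388 -0.159 -0.003] [1.067 0.294 0.907]
 z hist [0.047 0.066 0.086 0.104 0.12 ]
scene [387.3 210.8] [379 204  17  15 193]
 depth 193 [0.588  0.2089 0.0731] [ 0.528 -0.159 -0.001] [1.067 0.267 0.907]
 z hist [0.045 0.06  0.076 0.079 0.081]
top rack top 848 [0.5355 0.2112 0.0464] [0.461 0.179 0.041] [0.61 0.25 0.05]
((535.4688720703125, 213.86093139648438), (66.98255920410156, 149.1924285888672), 87.2766342163086)
scene rack top 661 [0.55   0.2049 0.0453] [0.405 0.177 0.041] [0.613 0.331 0.05 ]
((496.453857421875, 229.68515014648438), (114.10149383544922, 248.79660034179688), 66.60041809082031)
top lamp 1478 [ 0.7964 -0.0707  0.1582] [ 0.463 -0.152  0.06 ] [0.907 0.005 1.208]
top foot 311 [ 0.845  -0.0405  0.02  ] [ 0.747 -0.132  0.004] [0.902 0.023 0.03 ]
top stem 47 [ 0.7926 -0.0172  0.447 ] [ 0.463 -0.044  0.226] [ 0.888 -0.004  1.208]
scene lamp 2682 [ 0.8122 -0.0762  0.1605] [ 0.72  -0.159  0.117] [1.067 0.003 0.907]
scene foot 571 [ 0.8434 -0.0511  0.0202] [ 0.749 -0.134  0.004] [0.903 0.021 0.029]
scene stem 91 [ 0.9178 -0.0382  0.3579] [ 0.878 -0.159  0.225] [ 1.067 -0.005  0.907]
normal [-0.997  0.025  0.067] 178.56
scene lit disc 1668 [ 0.3467 -0.4167  0.135 ] [ 0.303 -0.469  0.065] [ 1.067 -0.159  0.907]
normal [ 0.552  0.649 -0.523] 49.63
```

View pics/crop.png

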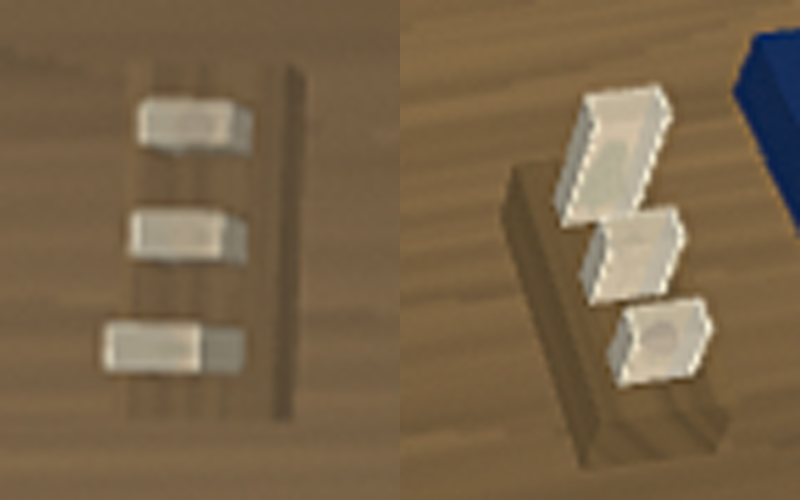

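The crop confirms that the tall fern block is in the slot nearest the robot, at the bottom of the left panel, with its top at z≈0.12. Next I'll refine the rack yaw and the beam axis.

```bash
cat > m.py <<'E'
from h import *
c=load('top');X=cloud(c);p=c[0].astype(int)
s=load('scene');Xs=cloud(s);ps=s[0].astype(int)
def ok(c): return c[1]>0.1
# block tops from the top view, by colour and height
for y0,y1 in((198,211),(213,227),(230,246)):
    a=X[y0:y1,165:195].reshape(-1,3);g=ok(c)[y0:y1,165:195].ravel()
    a=a[g&(a[:,2]>.068)&(a[:,2]<.13)]; zt=np.percentile(a[:,2],80)
    t=a[a[:,2]>zt-.012]; r=cv2.minAreaRect((t[:,:2]*1000).astype(np.float32));print('block',len(t),zt.round(4),np.round(r[0],1),np.round(r[1],1),round(r[2],1))
a=X[185:260,165:212].reshape(-1,3);a=a[(a[:,2]>.043)&(a[:,2]<.049)]
# long rack edges
xs=a[:,0];bins=np.linspace(.468,.603,15)
lo=[];hi=[]
for i in range(14):
    b=a[(xs>=bins[i])&(xs<bins[i+1])]
    if len(b)>3: xm=(bins[i]+bins[i+1])/2; lo.append((xm,b[:,1].min())); hi.append((xm,b[:,1].max()))
for e in(lo,hi):
    e=np.array(e);f=np.polyfit(e[:,0],e[:,1],1);print('edge slope deg',np.degrees(np.arctan(f[0])).round(2),'y at .535',np.polyval(f,.535).round(4))
P=[]
for cc,XX,pp,(x0,y0,x1,y1) in((c,X,p,(240,60,325,155)),(s,Xs,ps,(245,255,360,375))):
    m=ok(cc)[y0:y1,x0:x1].ravel()&(pp[y0:y1,x0:x1].reshape(-1,3).max(1)<75)
    P.append(XX[y0:y1,x0:x1].reshape(-1,3)[m])
for q in P:
    st=q[(q[:,2]>.22)&(q[:,2]<.26)];print('stem',len(st),st.mean(0).round(4))
    f=q[(q[:,2]>.006)&(q[:,2]<.03)]
    from scipy.optimize import least_squares
    r=least_squares(lambda v:np.hypot(f[:,0]-v[0],f[:,1]-v[1])-v[2],[.83,-.06,.07],loss='soft_l1',f_scale=.003).x;print('foot circle',r.round(4))
# sheet
for cc,XX,pp,(x0,y0,x1,y1) in((c,X,p,(370,250,490,330)),(s,Xs,ps,(60,95,180,215))):
    m=np.zeros(pp.shape[:2],np.uint8);m[y0:y1,x0:x1]=(pp[y0:y1,x0:x1].min(2)>170)
    n,l,t,ce=cv2.connectedComponentsWithStats(m)
    if n<2: 
        i=None;print('max',pp[y0:y1,x0:x1].min(2).max());continue
    i=1+t[1:,4].argmax();q=XX[(l==i)&ok(cc)]
    med=np.median(q,0);q=q[np.linalg.norm(q-med,axis=1)<.09]
    u=np.linalg.svd(q-q.mean(0),full_matrices=0)[2][2]
    u*=-np.sign(u[2])
    print('disc',len(q),q.mean(0).round(4),((q.min(0)+q.max(0))/2).round(4),u.round(3),'yaw',np.degrees(np.arctan2(u[1],u[0])).round(2))
np.save('lamp.npy',np.vstack(P))
E
python3 m.py
```

```text
block 90 0.0829 [581.2 212.3] [36.4 18.1] 83.2
block 96 0.0908 [536.6 213.4] [35.7 16.7] 88.8
block 103 0.1224 [490.6 215.7] [36.3 15.7] 88.5
edge slope deg -2.06 y at .535 0.1816
edge slope deg 3.56 y at .535 0.2424
stem 43 [ 0.8815 -0.0102  0.2391]
foot circle [ 0.8226 -0.0552  0.0753]
stem 80 [ 0.8861 -0.0125  0.2395]
foot circle [ 0.8258 -0.057   0.0753]
disc 771 [ 0.3435 -0.4154  0.1333] [ 0.3441 -0.4154  0.1318] [-0.797 -0.596 -0.096] yaw -143.18
disc 1685 [ 0.3446 -0.4175  0.1328] [ 0.3437 -0.4164  0.1306] [-0.795 -0.598 -0.097] yaw -143.05
```

Checks on the beam:
- **Direction:** the foot-to-sheet line and the sheet normal agree, with yaw −143.1°.
- **Mouth:** about (0.744, −0.116), 0.50 m from the sheet.
- **Stem:** predicted at (0.884, −0.011), which matches the measurement.

The hold point is therefore about (0.544, −0.266, 0.130). The block is at about (0.490, 0.215) with its yaw near −2°. I'll move above it and look with the wrist camera.

```bash
cat >> h.py <<'E'
from scipy.spatial.transform import Rotation as R
def delta(pos,yaw):
    s=get_state(); q=s['orientation']; A=R.from_quat([q[1],q[2],q[3],q[0]])
    z=np.array([0,0,-1.]);y=np.array([np.cos(yaw),np.sin(yaw),0]);B=np.c_[np.cross(y,z),y,z]
    B=R.from_matrix(B)
    print('shift mm',(A.inv().apply(np.array(pos)-s['tcp_pos'])*1000).round(1),'turn deg',(A.inv()*B).as_rotvec(degrees=True).round(2),'t',s['clock'],'tcp',s['tcp_pos'].round(4))
E
python3 -c "
from h import *
delta([.49,.215,.20],np.radians(88))"
```

```text
shift mm [-403.3 -222.8   30.7] turn deg [ -0.09  -0.03 -15.41] t 0.1 tcp [0.1718 0.5483 0.2305]
```

Request:
{"method": "drive_tool", "body": {"deltas": [[[0,-0.04,-0.022,0.003,0,0,-1.5],[0,-0.09,-0.05,0.007,0,0,-3.5],[0,-0.14,-0.077,0.011,0,0,-5.5],[0,-0.19,-0.105,0.015,0,0,-7.5],[0,-0.24,-0.133,0.018,0,0,-9.5],[0,-0.29,-0.16,0.022,0,0,-11.5],[0,-0.34,-0.188,0.026,0,0,-13.5],[0,-0.38,-0.21,0.029,0,0,-15],[0,-0.403,-0.223,0.031,0,0,-15.4],[0,-0.403,-0.223,0.031,0,0,-15.4],[0,-0.403,-0.223,0.031,0,0,-15.4]]]}}

```text
clock: 1.48
tcp_pos: [0.4892, 0.2156, 0.2]
orientation: [-0.001, 0.018, 1.0, 0.0]
wrist_force: [0.4, 0.3, -0.1]
finger_gap: 0.0851
grip_force: 0.0
```

Run:
```python
from h import *
delta([.49,.215,.20],np.radians(88))
c=grab('wrist'); save('wrist',c[0]); print(c[4].round(3).tolist()); 
c=grab('top'); save('top2',c[0][170:270,130:230].repeat(5,0).repeat(5,1))
```

```text
shift mm [-0.9 -0.5 -0. ] turn deg [ 0.   -0.07 -0.01] t 1.475 tcp [0.4892 0.2156 0.2   ]
[[0.035, -0.955, -0.294, 0.414], [0.999, 0.034, 0.011, 0.217], [-0.001, -0.294, 0.956, 0.344], [0.0, 0.0, 0.0, 1.0]]
```

View pics/wrist.png

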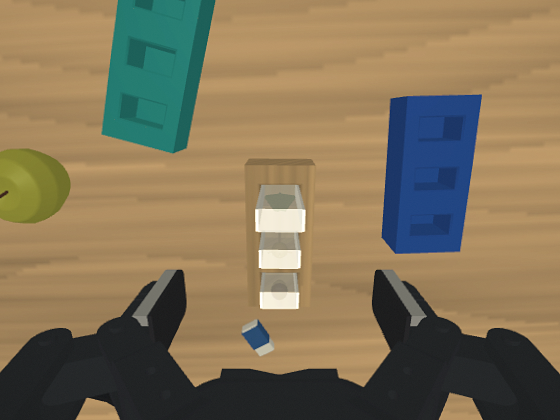

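The wrist view shows the rack at (280,235). The tall block's bright top face spans about (256–305, 208–232), with the fern visible through its near face, and the fingers straddle it. I'll measure that top face at z=0.12.

Run:
```python
from h import *
c=load('wrist');p=c[0].astype(int);X=cloud(c)
for thr in(200,225):
    m=np.zeros(p.shape[:2],np.uint8);m[195:236,245:315]=p[195:236,245:315].min(2)>thr
    n,l,st,ce=cv2.connectedComponentsWithStats(m);i=1+st[1:,4].argmax()
    v,u=np.nonzero(l==i);W=onplane(np.c_[u,v],.12,c)
    r=cv2.minAreaRect((W[:,:2]*1000).astype(np.float32));print(thr,st[i],np.round(r[0],1),np.round(r[1],1),round(r[2],2))
    print('depth z',np.percentile(X[l==i][:,2],[5,50,95]).round(4))
# rack sides at z=.046
print('rack corners',onplane([[246,162],[315,162],[246,308],[313,308]],.046,c).round(4)[:,:2].tolist())
delta([.49,.215,.076],np.radians(88))
```

```text
200 [ 255  209   50   23 1106] [488.7 215.3] [36.2 17. ] 87.99
depth z [0.1206 0.1217 0.1228]
225 [301 210   4  22  60] [489.7 232.3] [ 1.9 16.3] 86.45
depth z [0.1206 0.1216 0.1224]
rack corners [[0.4557, 0.1855], [0.4579, 0.2493], [0.6112, 0.1753], [0.6137, 0.2469]]
shift mm [ -1.1  -1.1 124.3] turn deg [ 0.01 -0.03  0.07] t 1.575 tcp [0.489  0.2161 0.2003]
```

Request:
{"method": "drive_tool", "body": {"deltas": [[[0,0,-0.0005,0.03,0,0,0],[0,0,-0.0005,0.07,0,0,0],[0,0,-0.0005,0.105,0,0,0],[0,0,-0.0005,0.124,0,0,0],[0,0,-0.0005,0.124,0,0,0],[80,0,-0.0005,0.124,0,0,0],[120,0,-0.0005,0.124,0,0,0],[170,0,-0.0005,0.124,0,0,0],[220,0,-0.0005,0.124,0,0,0],[220,0,-0.0005,0.124,0,0,0],[220,0,-0.0005,0.124,0,0,0],[220,0,-0.0005,0.124,0,0,0]]], "newtons": 30}}

```text
clock: 3.08
tcp_pos: [0.4906, 0.2153, 0.0774]
orientation: [0.001, 0.017, 1.0, 0.001]
wrist_force: [-1.2, 2.1, 5.2]
finger_gap: 0.0353
grip_force: 33.0
```

Request:
{"method": "drive_tool", "body": {"deltas": [[[220,0,0,-0.01,0,0,0],[220,0,0,-0.03,0,0,0],[220,0,0,-0.055,0,0,0],[220,0,0,-0.08,0,0,0],[220,0,0,-0.1,0,0,0],[220,0,0,-0.11,0,0,0],[220,0,0,-0.11,0,0,0],[220,0,0,-0.11,0,0,0],[220,0,0,-0.11,0,0,0]]]}}

```text
clock: 4.2
tcp_pos: [0.4893, 0.2147, 0.1853]
orientation: [-0.001, 0.018, 1.0, -0.0]
wrist_force: [0.2, -0.5, -0.8]
finger_gap: 0.0356
grip_force: 32.4
```

Run:
```python
from h import *
s=get_state();print(s['joint_pos'].round(3),s['wrist_force'].round(2),s['finger_gap'],s['grip_force'])
c=grab('wrist'); w=c[0]; c=grab('scene'); save('lift',np.hstack([cv2.resize(w[100:420,100:460],(400,356)),cv2.resize(c[0][90:240,300:460],(380,356),interpolation=2)]))
delta([.544,-.266,.141],np.radians(126.9))
```

```text
[ 0.263  0.254 -0.148  1.171  0.     0.298] [ 0.2  -0.48 -0.82] 0.035614541806860134 32.386651039123535
shift mm [ -71.4 -478.5   44.7] turn deg [ 1.000e-02 -8.000e-02 -3.891e+01] t 4.3 tcp [0.4895 0.2148 0.1856]
```

View pics/lift.png

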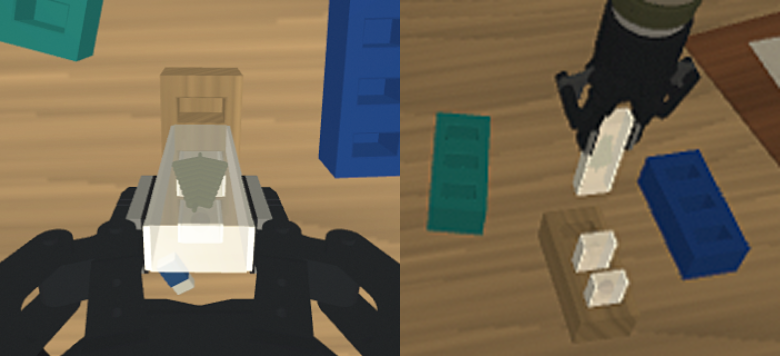

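The block is held by its narrow edges, upright and clear of the rack, and the short blocks are still seated. I'll carry it to the beam, keeping it high until it is past the apple.

Request:
{"method": "drive_tool", "body": {"deltas": [[[220,-0.003,-0.02,0,0,0,-1.5],[220,-0.009,-0.06,0,0,0,-5],[220,-0.016,-0.11,0,0,0,-9],[220,-0.024,-0.16,0,0,0,-13],[220,-0.031,-0.21,0,0,0,-17],[220,-0.039,-0.26,0,0,0,-21],[220,-0.046,-0.31,0,0,0,-25],[220,-0.054,-0.36,0,0,0,-29],[220,-0.061,-0.41,0,0,0,-33],[220,-0.067,-0.45,0,0,0,-36.5],[220,-0.0705,-0.472,0.005,0,0,-38.5],[220,-0.0715,-0.4785,0.015,0,0,-38.9]]]}}

```text
clock: 5.8
tcp_pos: [0.5447, -0.2674, 0.1707]
orientation: [0.0, -0.315, 0.949, -0.0]
wrist_force: [-0.5, 0.1, -1.0]
finger_gap: 0.0362
grip_force: 32.5
```

Request:
{"method": "drive_tool", "body": {"deltas": [[[220,0,0,0.01,0,0,0],[220,0,0,0.02,0,0,0],[220,0,0,0.028,0,0,0],[220,0,0,0.028,0,0,0],[220,0,0,0.028,0,0,0],[220,0,0,0.028,0,0,0]]]}}

```text
clock: 6.55
tcp_pos: [0.5449, -0.2659, 0.1438]
orientation: [0.0, -0.316, 0.949, -0.0]
wrist_force: [0.3, -0.3, -1.5]
finger_gap: 0.0356
grip_force: 32.5
```

Run:
```python
from h import *
s=get_state();print(s['wrist_force'].round(2),s['finger_gap'],s['grip_force'])
delta([.544,-.266,.142],np.radians(126.9))
w=grab('wrist');c=grab('scene');t=grab('top')
save('hold',np.hstack([cv2.resize(w[0][100:420,100:460],(400,356)),cv2.resize(c[0][120:320,80:305],(400,356),interpolation=2)]))
for n,k in(('scene',c),('top',t)):
    X=cloud(k);g=(k[0].min(2)>130)&(np.abs(X-[.544,-.266,.13])<[.05,.05,.075]).all(2)
    P=X[g];print(n,len(P),P.min(0).round(3) if len(P) else '',P.max(0).round(3) if len(P) else '',P.mean(0).round(3) if len(P) else '')
# top face in wrist view
X=cloud(w);m=(X[...,2]>.15)&(w[0].min(2)>170);m[:,:150]=0;m[:,420:]=0
v,u=np.nonzero(m);P=X[m];print('wrist',len(P),np.percentile(P,[2,50,98],axis=0).round(4).tolist())
```

```text
[ 0.28 -0.32 -1.48] 0.035649197888908565 32.47778356075287
shift mm [0.7 0.5 1.8] turn deg [-0.05  0.02  0.  ] t 6.55 tcp [ 0.5449 -0.2659  0.1438]
scene 362 [ 0.53  -0.287  0.077] [ 0.562 -0.249  0.19 ] [ 0.548 -0.264  0.137]
top 0   
wrist 4349 [[0.5268, -0.2847, 0.1632], [0.542, -0.2671, 0.1882], [0.5573, -0.2522, 0.1894]]
```

View pics/hold.png

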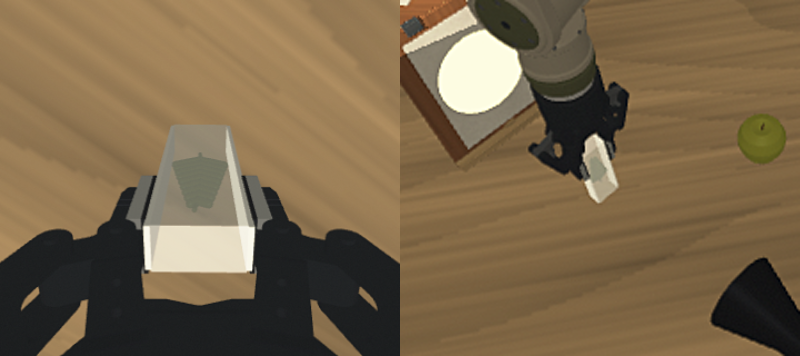

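The hold view shows the block upright between the fingers in front of the lamp, its face square to the beam. Its top is at about 0.188, so its centre is about 2 mm high. I'll lower it by that much, let it settle and hand in.

Request:
{"method": "drive_tool", "body": {"deltas": [[[220,0,0,0.002,0,0,0],[220,0,0,0.002,0,0,0],[220,0,0,0.002,0,0,0],[220,0,0,0.002,0,0,0],[220,0,0,0.002,0,0,0],[220,0,0,0.002,0,0,0]]]}}

```text
clock: 7.45
tcp_pos: [0.5446, -0.2658, 0.1413]
orientation: [0.0, -0.316, 0.949, 0.0]
wrist_force: [0.3, 0.5, -0.5]
finger_gap: 0.0356
grip_force: 32.5
```

```bash
python3 -c "
from workcell import *
s=get_state();print(s['tcp_pos'],abs(s['qvel']).max(),s['grip_force']);print(hand_in())"
```

```text
[ 0.54456996 -0.26584715  0.14128587] 0.0013406752451159817 32.47753143310547
the job is handed in; nothing more can be done
None
```

I handed the job in at 7.5 s with the fern block held upright by its frosted edges, about midway between lamp and sheet, centred in the beam and square to it by my measurements; no verdict was returned.

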